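# Nest the rinsed parts pans on the hook

### The job

The biggest of the three empty handled parts pans already hangs on the hook stand. Take the two empty pans that stand on the bench and hang them on the same hook by their handle loops, largest first: the middle-sized one (yellow grip), then the small one (red grip), open side to the front like the big one, each nested part-way into the pan behind it. Leave the big pan hanging and let go of everything. (The pan lying flat with screws in it is not one of the three.)

Things in the scene. Friction and masses are not known exactly. Their poses are not given: they have to be found in the camera images.
- medium_grip (a point): Middle-sized pan, open steel box 125 wide (y) x 115 high x 50 deep (x) mm, on edge, open side to its -x (robot's side). Upright loop handle above: window 50 wide x 72.5 high, flat crossbar 66 wide, 6 thick; on it a yellow grip 20 (y) x 14 (x), 50 tall. Point: in the grip, 20 below its top, 30 above the bar's top, 223.5 above the pan's lower edge; x depth, y width, z up. 0.28 kg, standing
- small_grip (a point): Small pan, open steel box 75 wide (y) x 65 high x 50 deep (x) mm, on edge, open side to its -x (robot's side). Upright loop handle above: window 50 wide x 97.5 high, flat crossbar 66 wide, 6 thick; on it a red grip 20 (y) x 14 (x), 50 tall. Point: in the grip, 20 below its top, 30 above the bar's top, 198.5 above the pan's lower edge; x depth, y width, z up. 0.18 kg, standing
- large_grip (a point): Big pan, open steel box 180 wide (y) x 170 high x 50 deep (x) mm, on edge, open side to its -x (robot's side). Upright loop handle above: window 50 wide x 45 high, flat crossbar 66 wide, 6 thick; on it a blue grip 20 (y) x 14 (x), 50 tall. Point: in the grip, 20 below its top, 30 above the bar's top, 251 above the pan's lower edge; x depth, y width, z up. 0.42 kg, hanging
- hook_root (a point): Fixed grey hook stand: a flat prong 18 wide runs level 151 mm from the post along this frame's -x (to the robot), top face 235 above the bench; orange tip lip 6 higher. Point: prong's top at the post; post no taller. Hung, a pan's grip point is 36 above this (51 clears the lip), its x along the prong; pans nest well 34 apart (35, 69, 103 from the post), about 20 free all round.
Things that resemble listed ones, but are neither listed nor needed, are in the scene too. Leave any pink look-alike of the part that bears medium_grip alone. Leave any purple look-alike of the part that bears small_grip alone.

How it is judged (in metres and radians):
On the way, in this order (a step that is already met when the one before it is completed fails the run):
1. the middle-sized pan hangs on the hook, nested in the big one, and is let go (y of medium_grip in the frame of hook_root between -0.016 and 0.016 m and z of medium_grip in the frame of hook_root between 0.026 and 0.046 m and x of hook_root in the frame of medium_grip above 0.01 m and angle between medium_grip's own z axis and vertical below 0.2 rad and angle between the x axis of medium_grip and the x axis of hook_root, either way round below 0.26 rad and x of medium_grip in the frame of large_grip between -0.047 and -0.01 m and linear speed of medium below 0.05 m/s and contact force between medium and the fingers below 0.1 N), for 0.2 s.
2. the small pan hangs on the hook, nested in the middle-sized one, and is let go (y of small_grip in the frame of hook_root between -0.016 and 0.016 m and z of small_grip in the frame of hook_root between 0.026 and 0.046 m and x of hook_root in the frame of small_grip above 0.01 m and angle between small_grip's own z axis and vertical below 0.2 rad and angle between the x axis of small_grip and the x axis of hook_root, either way round below 0.26 rad and x of small_grip in the frame of medium_grip between -0.047 and -0.01 m and linear speed of small below 0.05 m/s and contact force between small and the fingers below 0.1 N), for 0.2 s.
At the end, for the whole second after the job is handed in: All three pans hang released and still by their bars on the prong: grip 36+-10 mm above it, within 16 mm of its line, tilt under 0.2 rad, turned under 0.26 rad from it; grip points 10 to 47 mm apart, large, medium, small from the post; the big one 15 to 60 mm from the post (all of step 1 and all of step 2 and y of large_grip in the frame of hook_root between -0.016 and 0.016 m and z of large_grip in the frame of hook_root between 0.026 and 0.046 m and x of hook_root in the frame of large_grip above 0.01 m and angle between large_grip's own z axis and vertical below 0.2 rad and angle between the x axis of large_grip and the x axis of hook_root, either way round below 0.26 rad and x of large_grip in the frame of hook_root between -0.06 and -0.015 m and linear speed of large below 0.05 m/s and contact force between large and the fingers below 0.1 N); the robot touches nothing.
It also fails if it takes over 59 s, if anything falls off the work surface, if the arm or the gripper's body presses on something with over 40 N, if the wrist force passes 120 N, or if a joint passes its speed limit or range.

### The arm

A 6-joint arm with a two-finger parallel gripper is mounted at the origin on the work surface. World frame = base frame: x ahead of the robot, y to its left, z up, the work surface at z = 0. Lengths are in mm, angles in rad, forces in N, time in s.
With the tool pointing down it reaches from about 275 to 1000 mm from the base axis. Payload 8.4 kg.
Tool frame: the origin (TCP) lies at the very end of the fingers, on their centre line; the grasp point (between the pads) lies 19 mm behind it; z points along the fingers, y is the direction in which the jaws open and shut (so a half turn about z gives the same grasp; the last joint's range is limited). The gripper opens to 85 mm and grips with 20 to 120 N. Pads are 22 mm wide; open, the fingers measure 114 mm over their backs; the gripper's body (76 mm by 85 mm) begins 54 mm behind the grasp point. The pads swing forward as they close: fully open they stand 13 mm farther back than shut.
Start: joints at [1.121, 0.353, 1.633, -0, 1.155, -0.002], TCP at [270.614, 563.379, 231.281] pointing down, gripper open.
Joint ranges: [-2.63, 2.63], [-0.92, 2.1], [0.06, 2.66], [-1.3, 4.44], [0, 2.69], [-3.02, 3.02]. Speed limits (rad/s): [2.22, 2.22, 2.79, 3.14, 3.14, 3.14].

### API

Orientations are given as [roll, pitch, yaw] about the fixed x, y, z axes, in that order (R = Rz(yaw) Ry(pitch) Rx(roll)).
In Python, from rig import sense, grab_frame, get_calibration, sign_off, boxes_of, trace gives the robot as it stands.
- The arm moves only by the tool servo_tool, never from a script. Its argument "rows" is a list of rows, each a list of 3 entries, a list of its own where there are three numbers: the finger opening in mm, from 0 to 85.4, then the shift along the tool's x, y, z in mm, then the turn, a rotation vector about the tool's x, y, z in degrees. A call has 1 to 8 rows; each row shifts and turns the commanded pose from where the row before left it, along the tool's axes as they then stand; what a row does not reach is not made up. A row lasts 1/8 s, in which the tool goes at most 62.5 mm and 10.7 degrees, less where a joint would pass 70% of its speed; a pose out of reach is approached as far as the arm can. A call is refused whole if a number of a shift passes 62.5 or a number of a turn 10.7, either way. A call with a gripper value outside its range is refused whole. The fingers move at their own pace and stop on an object; "force" is the grip in N (left out, the last holds). Time passes only in rows, so rows that do not move let the fingers close. It gives the time, the measured TCP pose, the force and the opening at its end, in the units of the state.
- sense(): the state, without advancing time (a new reading comes with each control period).
- grab_frame(name): name is "scene" or "top" or "wrist"; returns the picture (400x640x3 uint8, blue, green, red); there is no depth.
- get_calibration(name): a dict with "intrinsics" (3x3 intrinsics, pixels), "world_to_cam" (4x4, takes a point from world to camera coordinates). Camera axes: x right, y down, z forward; pixel columns grow to the right and rows downward; lengths in mm; the calibration is good to about 2 mm. A picture is of the moment at which its call begins: read the wrist's pose just before it. get_calibration takes no time and is no camera call; for the wrist camera it gives the pose at the moment of the call.
- sign_off(): hands the job in, once; it reports no verdict.
Trained networks look in the newest picture that a camera, given by its name, has taken for a name from the list of things; names that differ only in an ending like _2 or _b are one class to them, and where a whole thing is asked for, a point or a joint stands for the part that bears it (a point fixed in the world has none). Each returns a list of dicts, best first, with "conf" (0 to 1); they miss things now and then, are a little off and sometimes report something else, mostly with a low value. They report only what shows in the picture. A call takes as long as a camera call. They do not tell look-alikes from the thing itself.
- boxes_of(camera, thing): "centre" ([x, y, z] in mm, in the coordinates of the camera as it stood for that picture, good to about 4 mm: the middle of the surface that is visible of it).
- trace(camera, thing): "mask" (400x640 bool, what is visible of it).
The state is a dict: "clock": time; "qpos": joint angles; "qvel": joint speeds; "joint_efforts": joint torques, N m; "eef_pos": TCP position; "tcp_rot": TCP orientation; "contact_force": force on the tool from outside, world axes, zero at the start; "wrist_torque": the same for the moment, N m; "opening": opening from 0.0 (shut) to 1.0 (fully open).
Only numpy, scipy, OpenCV 4.12 (cv2) and the standard library are available. Lean on these libraries where they do the work, as an engineer would, in place of code of your own. Each camera call takes 0.05 s, during which the arm holds its last target. There are 200 camera calls.

## Working session

There is one attempt and no reset: what is moved stays moved. The work goes in short steps, Python scripts to look and compute and a tool call to move; the robot and the scene stay as the last step left them, time stands still between calls to the robot, and variables do not carry over. Pictures are saved under pics/ and viewed, about 8 in all and at most 12, crops included, and the job is handed in when it is done.

Besides the shell and the picture viewer there is one more tool, called after "Emit:" by a JSON object that holds its "api" and its "payload", one argument or row to a line. servo_tool: Moves the arm, as the interface text tells. Its arguments: {"type":"object","properties":{"rows":{"type":"array","items":{"type":"array"}},"force":{"type":"number"}},"required":["rows"]}

```bash
mkdir -p pics; ls
python3 - <<'E'
from rig import *
import cv2,numpy as np
s=sense();print(s['clock'],s['eef_pos'],s['tcp_rot'],s['opening'])
for n in("scene","top"):
    im=grab_frame(n);cv2.imwrite(f"pics/{n}0.png",im)
    c=get_calibration(n);np.savez(f"cal_{n}.npz",K=c['intrinsics'],T=c['world_to_cam'])
    print(n,np.round(c['intrinsics'],1).tolist(),np.round(c['world_to_cam'],3).tolist())
    Ti=np.linalg.inv(np.array(c['world_to_cam']))
    for t in("medium_grip","small_grip","large_grip","hook_root"):
        for b in boxes_of(n,t):
            p=np.array(b['centre']);w=Ti@np.r_[p,1];uv=np.array(c['intrinsics'])@p
            print(t,round(b['conf'],2),np.round(w[:3]),np.round(uv[:2]/uv[2]))
E
```

```text
pics
0.0 [270.43445765 562.95115146 230.56261664] [-3.14024757e+00  5.81558167e-06  2.69375122e+00] 1.002566687603046
scene [[439.2, 0.0, 313.6], [0.0, 439.2, 197.7], [0.0, 0.0, 1.0]] [[0.837, 0.547, 0.015, -513.487], [0.416, -0.618, -0.667, -127.622], [-0.355, 0.564, -0.745, 1307.785], [0.0, 0.0, 0.0, 1.0]]
medium_grip 0.81 [ 523. -314.  113.] [188. 304.]
medium_grip 0.81 [ 661. -212.  114.] [276. 300.]
small_grip 0.7 [635. 225.  63.] [367. 181.]
small_grip 0.65 [518. 246.  62.] [334. 160.]
large_grip 0.76 [700. -44. 178.] [339. 233.]
hook_root 0.59 [757. -11.  12.] [363. 278.]
top [[443.2, 0.0, 321.7], [0.0, 443.2, 188.8], [0.0, 0.0, 1.0]] [[0.03, -0.999, -0.021, -8.618], [-0.998, -0.029, -0.056, 606.199], [0.055, 0.022, -0.998, 1221.017], [0.0, 0.0, 0.0, 1.0]]
medium_grip 0.86 [ 652. -197.  112.] [402. 171.]
medium_grip 0.64 [ 513. -294.  111.] [439. 227.]
small_grip 0.73 [623. 222.  64.] [243. 179.]
large_grip 0.57 [683.  -5. 189.] [327. 153.]
hook_root 0.57 [776.  -1.  13.] [327. 129.]
```

View pics/scene0.png

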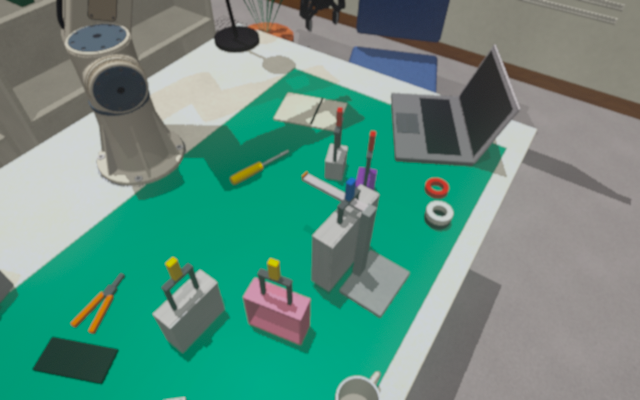

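View pics/top0.png

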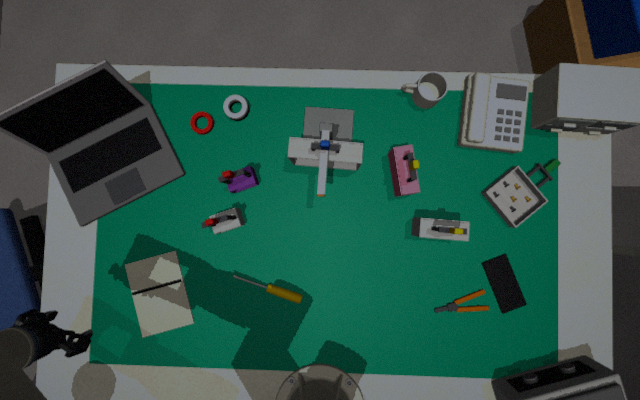

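Scene: medium grey pan with yellow grip at (188,304) (top: 443,229), with a pink look-alike at (276,300) (top: 403,170). Small grey pan with red grip at (334,160) (top: 224,220), with a purple look-alike at (367,181) (top: 240,180). Hook and big pan with blue grip at (345,240) (top: 325,150). I choose the grey ones and will check them in a crop.

```bash
cat > h.py <<'E'
import numpy as np,cv2
def tri(obs):
    A=[]
    for K,T,(u,v) in obs:
        P=np.array(K)@np.array(T)[:3]
        A+=[u*P[2]-P[0],v*P[2]-P[1]]
    A=np.array(A);return np.linalg.lstsq(A[:,:3],-A[:,3],rcond=None)[0]
def onz(K,T,uv,z):  # pixel -> world at height z
    T=np.array(T);r=T[:3,:3].T@np.linalg.solve(np.array(K),[*uv,1]);c=-T[:3,:3].T@T[:3,3]
    return c+r*(z-c[2])/r[2]
def proj(K,T,p):
    q=np.array(K)@(np.array(T)@np.r_[p,1])[:3];return q[:2]/q[2]
def cal(n):
    d=np.load(f"cal_{n}.npz");return d['K'],d['T']
E
python3 - <<'E'
from h import *
s=cv2.imread("pics/scene0.png");t=cv2.imread("pics/top0.png")
def crop(im,u,v,w,h,k): return cv2.resize(im[v:v+h,u:u+w],None,fx=k,fy=k,interpolation=cv2.INTER_CUBIC)
a=crop(s,145,250,80,110,2.72) if 0 else cv2.resize(s[250:355,150:225],(300,300))
a=cv2.resize(s[255:355,150:230],(320,400-100))
def sq(im,cu,cv_,r,n): return cv2.resize(im[cv_-r:cv_+r,cu-r:cu+r],(n,n),interpolation=cv2.INTER_CUBIC)
row1=np.hstack([sq(s,188,302,50,266),sq(s,340,150,45,266),sq(s,345,230,60,266)])
row2=np.hstack([sq(t,443,229,36,266),sq(t,230,205,36,266),sq(t,325,155,50,266)])
cv2.imwrite("pics/crops.png",np.vstack([row1,row2]))
obs={}
for n,im in(("scene",s),("top",t)):
    hsv=cv2.cvtColor(im,cv2.COLOR_BGR2HSV)
    for c,lo,hi in(("yel",(20,150,90),(32,255,255)),("red",(0,170,90),(8,255,255)),("blue",(105,150,60),(125,255,255)),("orange",(8,100,90),(24,255,255))):
        m=cv2.inRange(hsv,lo,hi);N,_,st,ce=cv2.connectedComponentsWithStats(m)
        print(n,c,[(st[i,:5].tolist(),np.round(ce[i],1).tolist()) for i in range(1,N) if 8<st[i,4]<400 ])
E
```

```text
scene yel [([231, 163, 32, 21, 263], [245.9, 172.7]), ([166, 258, 15, 22, 202], [173.3, 268.0]), ([268, 259, 11, 21, 187], [273.4, 268.4])]
scene red [([338, 108, 4, 4, 13], [339.4, 109.6]), ([371, 132, 4, 5, 19], [372.4, 133.9]), ([426, 179, 22, 16, 169], [436.4, 186.5])]
scene blue [([347, 179, 8, 10, 47], [350.6, 182.8])]
scene orange [([471, 59, 10, 4, 20], [475.0, 60.4]), ([302, 172, 5, 5, 11], [303.9, 174.3]), ([71, 292, 33, 35, 279], [87.4, 309.3]), ([89, 294, 24, 39, 280], [100.4, 313.3])]
top yel [([413, 160, 6, 9, 44], [415.3, 163.6]), ([454, 228, 9, 6, 46], [458.1, 230.8]), ([267, 285, 34, 17, 196], [283.6, 293.5])]
top red [([191, 112, 21, 22, 208], [201.0, 122.3]), ([222, 171, 8, 6, 32], [225.7, 173.5]), ([205, 219, 8, 6, 38], [208.5, 221.5])]
top blue [([632, 0, 8, 33, 150], [636.7, 11.5]), ([320, 141, 10, 6, 53], [324.4, 143.6]), ([0, 217, 5, 11, 26], [2.2, 222.7]), ([3, 232, 7, 7, 15], [5.7, 235.0]), ([0, 239, 5, 10, 17], [1.3, 243.7]), ([3, 240, 10, 11, 34], [7.6, 244.9]), ([2, 252, 14, 6, 27], [8.5, 254.4]), ([15, 257, 3, 7, 9], [15.8, 260.4]), ([4, 260, 7, 5, 12], 
[... 174 characters left out ...]
0, 10, 14, 39], [22.7, 286.2]), ([0, 286, 7, 6, 13], [3.1, 288.8]), ([18, 290, 11, 10, 33], [21.9, 294.2]), ([0, 293, 5, 6, 9], [2.0, 295.2]), ([2, 299, 6, 8, 24], [4.4, 302.2]), ([8, 298, 5, 4, 9], [9.8, 299.2]), ([8, 303, 4, 6, 11], [9.9, 305.4]), ([14, 307, 9, 7, 21], [18.1, 309.0]), ([22, 306, 7, 6, 14], [25.1, 307.9]), ([0, 310, 18, 14, 76], [7.9, 317.3]), ([0, 325, 4, 5, 12], [1.4, 327.2])]
top orange [([592, 54, 48, 14, 387], [621.2, 61.1]), ([515, 184, 5, 5, 12], [516.4, 185.8]), ([511, 196, 6, 6, 13], [513.3, 198.4]), ([525, 196, 6, 6, 13], [527.2, 198.3]), ([267, 288, 34, 14, 175], [284.6, 294.0]), ([454, 290, 31, 14, 136], [469.4, 296.7]), ([457, 306, 32, 6, 134], [472.5, 308.4])]
```

View pics/crops.png

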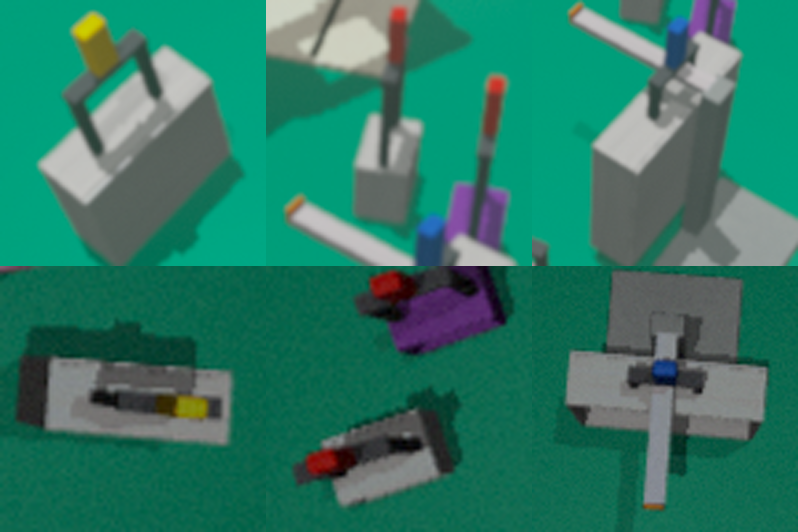

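Crops: both grey pans (yellow grip, red grip) show their solid backs to the scene camera (+x side), so their open sides face -x. The bars and grip tops are clear in the top view. Next I compute the poses.

Run:
```python
from h import *
K,T=cal("top");Ks,Ts=cal("scene")
print("cam top",-T[:3,:3].T@T[:3,3],"scene",-Ts[:3,:3].T@Ts[:3,3])
def cr(cx,cy,r,ox,oy,x,y): s=2*r/266; return (cx-r+(x-ox)*s-.5, cy-r+(y-oy)*s-.5)
m=lambda x,y:cr(443,229,36,0,266,x,y); sm=lambda x,y:cr(230,205,36,266,266,x,y); hk=lambda x,y:cr(325,155,50,532,266,x,y)
def yaw(a,b,z):
    p,q=onz(K,T,a,z),onz(K,T,b,z);d=q-p;return np.round([*p[:2],*q[:2],np.degrees(np.arctan2(d[0],-d[1]))],1)
print("med top",onz(K,T,(458.1,230.8),243.5)," small",onz(K,T,(208.5,221.5),218.5)," large",onz(K,T,(324.4,143.6),291))
print("med bar",yaw(m(95,398),m(220,408),193.5)," edges",yaw(m(45,428),m(228,443),115),yaw(m(48,358),m(232,370),115))
print("small bar",yaw(sm(300,475),sm(420,445),168.5),yaw(sm(340,505),sm(450,468),65),yaw(sm(320,443),sm(420,410),65))
print("hook tip",onz(K,T,hk(654,506),241),"base",onz(K,T,hk(668,320),235), "big edge",yaw(hk(568,400),hk(766,405) if 0 else hk(764,420),190))
d=onz(K,T,hk(656,495),235)-onz(K,T,hk(665,335),235);print("prong yaw",np.degrees(np.arctan2(-d[1],-d[0])))
print("proj check scene: med",proj(Ks,Ts,onz(K,T,(458.1,230.8),243.5)),"small",proj(Ks,Ts,onz(K,T,(208.5,221.5),218.5)),"large",proj(Ks,Ts,onz(K,T,(324.4,143.6),291)))
print(tri([(K,T,hk(654,507)),(Ks,Ts,(303.5,173.5))]))
from rig import *
c=get_calibration("wrist");s=sense()
W=np.linalg.inv(c['world_to_cam']);print(W.round(3).tolist(),c['intrinsics'][0],s['eef_pos'],s['tcp_rot'])
from scipy.spatial.transform import Rotation as R
print(R.from_euler('xyz',s['tcp_rot']).as_matrix().round(3).tolist(), s['qpos'])
```

```text
cam top [ 537.95963681  -18.29009102 1252.47671965] scene [ 947.3247501  -536.36954826  897.29687814]
med top [ 507.85417174 -305.87221023  243.5       ]  small [510.69835573 267.53624272 218.5       ]  large [6.90111473e+02 4.87733034e-01 2.91000000e+02]
med bar [ 510.5 -259.1  506.6 -338.8   -2.8]  edges [ 486.8 -243.   480.5 -368.3   -2.9] [ 535.  -244.2  530.6 -370.4   -2. ]
small bar [500.2 295.3 522.5 216.1  15.7] [475.8 295.  505.1 215.9  20.3] [520.3 311.6 546.4 239.5  20. ]
hook tip [580.15722516   7.14847458 241.        ] base [7.42931298e+02 5.40741751e-02 2.35000000e+02] big edge [676.3  89.5 663.  -88.6  -4.3]
prong yaw -1.471655908513377
proj check scene: med [170.53489816 260.48425155] small [338.6385961  108.58627958] large [349.34441834 179.67021628]
[579.20799474   7.05061027 240.24932963]
[[0.433, 0.868, 0.242, 208.591], [0.901, -0.418, -0.116, 593.412], [0.001, 0.269, -0.963, 373.348], [0.0, 0.0, 0.0, 1.0]] [339.30262426   0.         322.34969626] [270.62985247 563.34978586 231.25091681] [-3.14152815e+00  2.02376454e-05  2.69380484e+00]
[[-0.901, 0.433, -0.0], [0.433, 0.901, -0.0], [-0.0, -0.0, -1.0]] [ 1.12056730e+00  3.53027471e-01  1.63343006e+00 -2.22927004e-05
  1.15519958e+00 -2.43221156e-03]
```

Emit:
{"api": "servo_tool", "payload": {
  "rows": [
    [85,[0,0,-30],[0,0,-7.7]],
    [85,[0,0,-20],[0,0,-7.7]],
    [85,[0,0,-10],[0,0,-7.7]],
    [85,[-15,-45,0],[0,0,0]],
    [85,[-15,-45,0],[0,0,0]],
    [85,[-15,-45,0],[0,0,0]],
    [85,[-15,-45,0],[0,0,0]],
    [85,[-15,-45,0],[0,0,0]]
  ],
  "force": 60
}}

```text
clock: 1.5
eef_pos: [335.7, 333.8, 291.4]
tcp_rot: [3.141, 0.0, 3.097]
contact_force: [0.9, -0.5, -0.6]
opening: 0.994
```

Emit:
{"api": "servo_tool", "payload": {
  "rows": [
    [85,[-15,-45,0],[0,0,0]],
    [85,[-15,-45,0],[0,0,0]],
    [85,[-15,-45,0],[0,0,0]],
    [85,[-15,-45,0],[0,0,0]],
    [85,[-15,-45,0],[0,0,0]],
    [85,[-15,-45,0],[0,0,0]],
    [85,[-15,-45,0],[0,0,0]],
    [85,[-15,-45,0],[0,0,0]]
  ]
}}

```text
clock: 2.5
eef_pos: [439.6, -31.3, 291.6]
tcp_rot: [3.142, 0.001, 3.097]
contact_force: [0.7, -0.0, -0.1]
opening: 0.994
```

Emit:
{"api": "servo_tool", "payload": {
  "rows": [
    [85,[-13.4,-45.2,0],[0,0,0]],
    [85,[-13.4,-45.2,0],[0,0,0]],
    [85,[-13.4,-45.2,0],[0,0,0]],
    [85,[-13.4,-45.2,0],[0,0,0]],
    [85,[-13.4,-45.2,0],[0,0,0]],
    [85,[-13.4,-45.2,0],[0,0,0]],
    [85,[0,0,0],[0,0,0]],
    [85,[0,0,0],[0,0,0]]
  ]
}}

```text
clock: 3.5
eef_pos: [507.1, -303.7, 291.0]
tcp_rot: [3.141, -0.001, 3.096]
contact_force: [0.4, -0.5, -0.2]
opening: 0.996
```

```bash
cat > w.py <<'E'
from rig import *
from h import *
import sys
tag,lo,hi,zt=sys.argv[1],eval(sys.argv[2]),eval(sys.argv[3]),float(sys.argv[4])
s=sense();c=get_calibration("wrist");im=grab_frame("wrist");cv2.imwrite(f"pics/{tag}.png",im)
K,T=np.array(c['intrinsics']),np.array(c['world_to_cam']);np.savez(f"cal_{tag}.npz",K=K,T=T)
print(s['clock'],s['eef_pos'].round(1),np.degrees(s['tcp_rot']).round(1),s['opening'].round(3) if hasattr(s['opening'],'round') else s['opening'])
m=cv2.inRange(cv2.cvtColor(im,cv2.COLOR_BGR2HSV),lo,hi);N,_,st,ce=cv2.connectedComponentsWithStats(m)
for i in range(1,N):
    if st[i,4]>60: print(st[i].tolist(),ce[i].round(1),onz(K,T,ce[i],zt).round(1))
E
python3 w.py w1 "(20,150,70)" "(34,255,255)" 243.5
```

```text
3.5 [ 507.1 -303.7  291. ] [180.   -0.  177.4] 0.9955951539733783
[302, 196, 33, 39, 1193] [318.2 215.7] [ 500.1 -305.1  243.5]
```

View pics/w1.png

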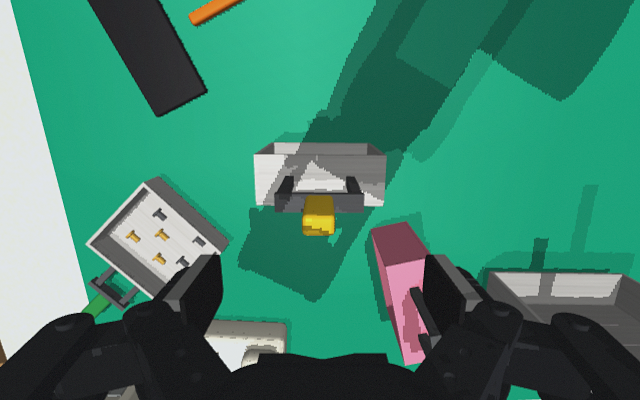

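Wrist view: the grey medium pan is straight ahead, with its open side up in the image (-x). The grip top face is near (318,224) and the pan edges are level, so the yaw is matched. The pink pan stays clear to the right.

Run:
```python
from h import *
K,T=cal("w1")
for z,p in((243.5,(318.5,224)),(193.5,(319,194)),(115,(254,153)),(115,(386,153))): print(onz(K,T,p,z).round(1))
im=cv2.imread("pics/w1.png");print(im[195:238,318].tolist())
```

```text
[ 505.3 -305.2  243.5]
[ 499.8 -305.   193.5]
[ 477.4 -365.5  115. ]
[ 483.1 -242.   115. ]
[[61, 94, 106], [25, 103, 123], [25, 100, 121], [29, 101, 122], [28, 102, 122], [29, 103, 123], [29, 103, 124], [26, 102, 123], [28, 104, 126], [26, 104, 125], [24, 104, 124], [27, 103, 125], [22, 102, 123], [29, 105, 127], [31, 107, 128], [27, 105, 126], [29, 106, 127], [29, 106, 127], [29, 112, 133], [26, 108, 131], [31, 138, 169], [45, 189, 225], [45, 193, 225], [48, 200, 225], [52, 208, 225], [54, 213, 225], [52, 211, 225], [52, 210, 225], [53, 210, 225], [51, 209, 225], [48, 206, 224], [49, 206, 226], [49, 209, 228], [42, 180, 207], [29, 114, 139], [34, 132, 158], [38, 148, 180], [37, 148, 178], [33, 143, 174], [28, 132, 164], [62, 121, 130], [90, 112, 19], [91, 115, 31]]
```

Emit:
{"api": "servo_tool", "payload": {
  "rows": [
    [85,[1,-1.5,30],[0,0,0]],
    [85,[0,0,30],[0,0,0]],
    [85,[0,0,18],[0,0,0]],
    [85,[0,0,7],[0,0,0]],
    [40,[0,0,0],[0,0,0]],
    [10,[0,0,0],[0,0,0]],
    [10,[0,0,0],[0,0,0]],
    [10,[0,0,0],[0,0,0]]
  ],
  "force": 60
}}

```text
clock: 4.55
eef_pos: [506.9, -306.1, 207.0]
tcp_rot: [-3.141, 0.001, 3.097]
contact_force: [0.1, -1.7, 1.8]
opening: 0.219
```

Emit:
{"api": "servo_tool", "payload": {
  "rows": [
    [10,[0,0,0],[0,0,0]],
    [10,[0,0,0],[0,0,0]],
    [10,[0,0,-10],[0,0,0]],
    [10,[0,0,-25],[0,0,0]],
    [10,[0,0,-30],[0,0,0]],
    [10,[0,0,-25],[0,0,0]],
    [10,[0,0,0],[0,0,0]]
  ]
}}

```text
clock: 5.42
eef_pos: [507.1, -306.0, 297.9]
tcp_rot: [-3.14, 0.003, 3.097]
contact_force: [0.1, -0.1, -3.5]
opening: 0.225
```

Emit:
{"api": "servo_tool", "payload": {
  "rows": [
    [10,[-1.1,20,0],[0,0,0]],
    [10,[-1.1,40,0],[0,0,0]],
    [10,[-1.1,45,0],[0,0,0]],
    [10,[-1.1,50,0],[0,0,0]],
    [10,[-1.1,50,0],[0,0,0]],
    [10,[-1.1,45,0],[0,0,0]],
    [10,[-1.1,40,0],[0,0,0]],
    [10,[-1.1,25,0],[0,0,0]]
  ]
}}

```text
clock: 6.42
eef_pos: [527.9, 11.3, 294.7]
tcp_rot: [3.141, -0.003, 3.099]
contact_force: [0.3, 0.5, -3.5]
opening: 0.224
```

Emit:
{"api": "servo_tool", "payload": {
  "rows": [
    [10,[0,0,0],[0,0,0]],
    [10,[0,0,0],[0,0,0]]
  ]
}}

```text
clock: 6.68
eef_pos: [528.5, 8.7, 295.3]
tcp_rot: [-3.141, -0.002, 3.098]
contact_force: [0.3, -0.7, -3.6]
opening: 0.222
```

Run:
```python
from rig import *
from h import *
print(sense()['eef_pos'],sense()['tcp_rot'])
t=grab_frame("top");s=grab_frame("scene");c=get_calibration("wrist");np.savez("cal_w2.npz",K=c['intrinsics'],T=c['world_to_cam']);w=grab_frame("wrist")
for n,i in(("t2",t),("s2",s),("w2",w)): cv2.imwrite(f"pics/{n}.png",i)
a=cv2.resize(t[110:230,260:390],(390,360),interpolation=cv2.INTER_CUBIC)
b=cv2.resize(s[120:270,240:402],(390,360),interpolation=cv2.INTER_CUBIC)
cv2.imwrite("pics/c2.png",np.vstack([np.hstack([a,b]),cv2.resize(w[:,100:540][60:310],(780,240*780//780))]))
```

```text
[528.49134087   8.69323306 295.3071762 ] [-3.14119586e+00 -1.86338291e-03  3.09768806e+00]
```

View pics/c2.png

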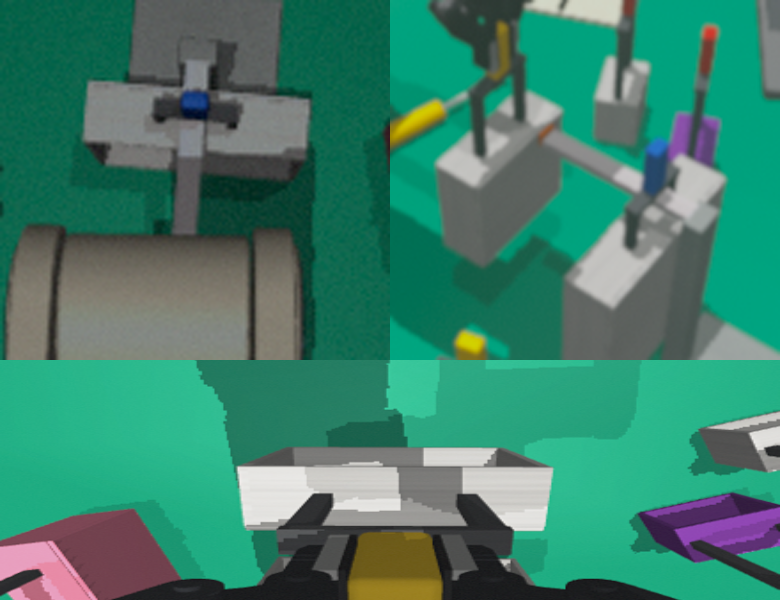

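Views: the yellow grip is held in the jaws, the pan hangs upright and square, and the prong is just ahead of the window in line with it. Going in along the prong.

Emit:
{"api": "servo_tool", "payload": {
  "rows": [
    [10,[0,0,15],[0,0,0]],
    [10,[-10,0,0],[0,0,0]],
    [10,[-20,0,0],[0,0,0]],
    [10,[-20,0,0],[0,0,0]],
    [10,[-20,0,0],[0,0,0]],
    [10,[-15,0,0],[0,0,0]],
    [10,[-6,0,0],[0,0,0]],
    [10,[0,0,0],[0,0,0]]
  ]
}}

```text
clock: 7.82
eef_pos: [620.2, 4.5, 281.0]
tcp_rot: [-3.142, -0.001, 3.097]
contact_force: [0.1, 0.6, -3.2]
opening: 0.226
```

Emit:
{"api": "servo_tool", "payload": {
  "rows": [
    [10,[0,0,10],[0,0,0]],
    [10,[0,0,9],[0,0,0]],
    [10,[0,0,0],[0,0,0]]
  ]
}}

```text
clock: 8.2
eef_pos: [619.2, 4.5, 261.0]
tcp_rot: [-3.141, -0.002, 3.097]
contact_force: [-0.4, -0.6, -3.0]
opening: 0.225
```

Run:
```python
from rig import *
from h import *
print(sense()['eef_pos'],sense()['contact_force'])
t=grab_frame("top");s=grab_frame("scene");w=grab_frame("wrist")
for n,i in(("t3",t),("s3",s),("w3",w)): cv2.imwrite(f"pics/{n}.png",i)
b=cv2.resize(s[130:280,240:402],(390,360),interpolation=cv2.INTER_CUBIC)
cv2.imwrite("pics/c3.png",np.hstack([b,cv2.resize(w[100:400,158:482],(390,360))]))
K,T=cal("top")
g=cv2.cvtColor(cv2.imread("pics/top0.png"),cv2.COLOR_BGR2HSV)
for r in range(160,198,6):  # prong: low saturation, against green
    c=np.where(g[r,305:340,1]<110)[0]+305
    if len(c): print(r,c.min(),c.max(),onz(K,T,((c.min()+c.max())/2,r),235).round(1))
```

```text
[619.22094535   4.54447699 261.01858936] [-0.40310201 -0.63492275 -2.97523849]
160 305 339 [660.7   6.  235. ]
166 308 339 [646.9   2.1 235. ]
172 318 326 [632.9   5.1 235. ]
178 318 326 [619.1   4.7 235. ]
184 318 325 [605.2   5.4 235. ]
190 317 325 [591.3   6.2 235. ]
196 317 324 [577.5   6.9 235. ]
```

View pics/c3.png

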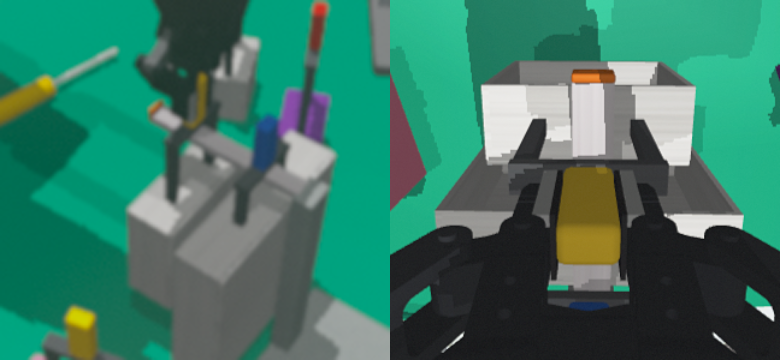

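Views: the prong runs through the window with the orange tip in front of the bar, and the pan is centred on the big one. Nesting and lowering it.

Emit:
{"api": "servo_tool", "payload": {
  "rows": [
    [10,[-12,0,0],[0,0,0]],
    [10,[-13,0,0],[0,0,0]],
    [10,[-11,0,0],[0,0,0]],
    [10,[0,0,3],[0,0,0]],
    [10,[0,0,3],[0,0,0]],
    [10,[0,0,1.5],[0,0,0]],
    [10,[0,0,0],[0,0,0]]
  ]
}}

```text
clock: 9.22
eef_pos: [655.9, 2.9, 254.8]
tcp_rot: [-3.142, -0.0, 3.097]
contact_force: [0.2, -0.1, -4.1]
opening: 0.226
```

Emit:
{"api": "servo_tool", "payload": {
  "rows": [
    [10,[0,0,1.5],[0,0,0]],
    [10,[0,0,0],[0,0,0]]
  ]
}}

```text
clock: 9.48
eef_pos: [656.2, 2.9, 254.5]
tcp_rot: [3.142, 0.001, 3.097]
contact_force: [-2.5, 0.1, 5.2]
opening: 0.222
```

Emit:
{"api": "servo_tool", "payload": {
  "rows": [
    [30,[0,0,0],[0,0,0]],
    [50,[0,0,0],[0,0,0]],
    [60,[0,0,0],[0,0,0]],
    [60,[0,0,-20],[0,0,0]],
    [60,[0,0,-40],[0,0,0]],
    [60,[0,0,-20],[0,0,0]],
    [85,[0,0,0],[0,0,0]]
  ]
}}

```text
clock: 10.35
eef_pos: [657.3, 2.9, 336.4]
tcp_rot: [3.141, 0.005, 3.097]
contact_force: [0.6, 0.3, 0.2]
opening: 0.893
```

Run:
```python
from rig import *
from h import *
s=sense();print(s['eef_pos'],s['contact_force'])
c=get_calibration("wrist");np.savez("cal_w4.npz",K=c['intrinsics'],T=c['world_to_cam'])
t=grab_frame("top");s=grab_frame("scene");w=grab_frame("wrist")
for n,i in(("t4",t),("s4",s),("w4",w)): cv2.imwrite(f"pics/{n}.png",i)
b=cv2.resize(s[130:280,240:402],(390,360),interpolation=cv2.INTER_CUBIC)
cv2.imwrite("pics/c4.png",np.hstack([b,cv2.resize(w[100:400,158:482],(390,360))]))
```

```text
[657.33495386   2.93688203 336.44162266] [0.60932051 0.32643226 0.2406788 ]
```

View pics/c4.png

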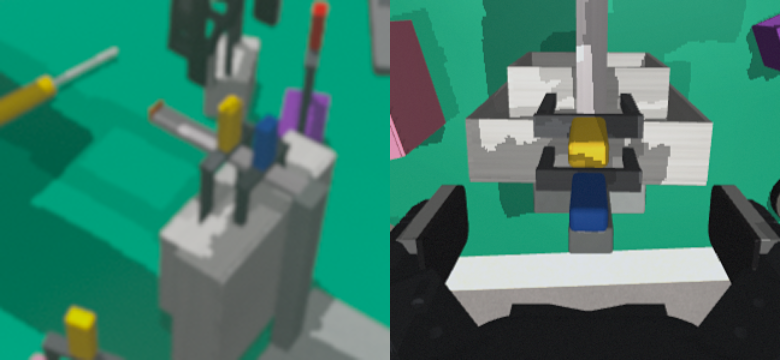

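Views: the medium pan hangs upright, nested in the big one and released. Going to the small pan.

Emit:
{"api": "servo_tool", "payload": {
  "rows": [
    [85,[22.6,30,0],[0,0,0]],
    [85,[22.6,38,0],[0,0,0]],
    [85,[22.6,38,0],[0,0,0]],
    [85,[22.6,38,0],[0,0,0]],
    [85,[22.6,38,0],[0,0,0]],
    [85,[22.6,38,0],[0,0,-7]],
    [85,[15,36,0],[0,0,-7]],
    [85,[0,0,10],[0,0,-7]]
  ]
}}

```text
clock: 11.5
eef_pos: [511.4, 265.7, 322.7]
tcp_rot: [3.141, -0.001, -2.813]
contact_force: [0.7, -0.1, 0.4]
opening: 0.998
```

Emit:
{"api": "servo_tool", "payload": {
  "rows": [
    [85,[0,0,28],[0,0,0]],
    [85,[0,0,28],[0,0,0]],
    [85,[0,0,0],[0,0,0]],
    [85,[0,0,0],[0,0,0]]
  ]
}}

```text
clock: 12.0
eef_pos: [513.0, 263.6, 267.8]
tcp_rot: [3.142, 0.0, -2.82]
contact_force: [-0.1, 0.5, 0.3]
opening: 0.996
```

```bash
python3 - <<'E'
from h import *
K,T=cal("w4")
for n,(x,y) in(("yel",(588,155)),("blue",(588,220))): print(n,onz(K,T,(158+(x-390)*324/390,100+y*300/360),291).round(1))
K,T=cal("top")
E
python3 w.py w5 "(0,170,60)" "(8,255,255)" 218.5
```

```text
yel [658.3   3.7 291. ]
blue [693.8   2.1 291. ]
12.0 [513.  263.6 267.8] [ 180.     0.  -161.6] 0.9959859240402278
[317, 195, 32, 39, 1092] [332.1 214.8] [504.6 267.8 218.5]
[216, 311, 40, 56, 1355] [236.1 338.7] [605.9 235.4 218.5]
[307, 346, 37, 13, 306] [324.9 352.7] [597.9 294.6 218.5]
```

View pics/w5.png

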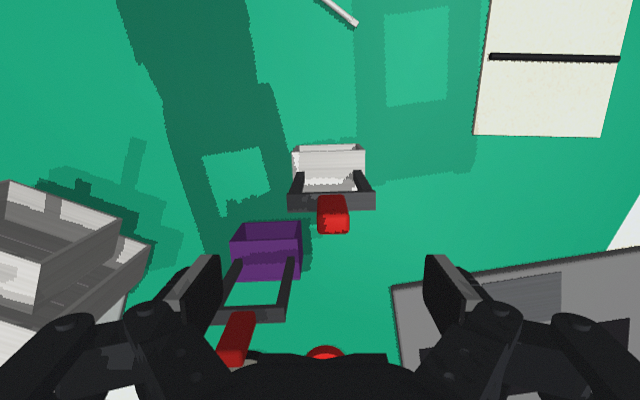

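Wrist view: the small grey pan has its grip top near (334,223) and its box edge from (292,153) to (365,150). The purple look-alike, lower left at (265,260), is clear of the fingers.

Run:
```python
from h import *
K,T=cal("w5")
def yaw(a,b,z):
    p,q=onz(K,T,a,z),onz(K,T,b,z);d=p-q;return p.round(1),q.round(1),np.degrees(np.arctan2(d[0],-d[1])).round(1)
im=cv2.imread("pics/w5.png");hsv=cv2.cvtColor(im,cv2.COLOR_BGR2HSV)
print([im[r,332,2] for r in range(195,238)])
print(onz(K,T,(333.5,222),218.5).round(1))
print(yaw((292,153),(365,150),65),yaw((288,209),(376,209),168.5),yaw((292,193.5),(374,191.5),168.5))
```

```text
[np.uint8(99), np.uint8(97), np.uint8(99), np.uint8(99), np.uint8(101), np.uint8(99), np.uint8(99), np.uint8(100), np.uint8(98), np.uint8(100), np.uint8(101), np.uint8(101), np.uint8(101), np.uint8(96), np.uint8(89), np.uint8(101), np.uint8(100), np.uint8(99), np.uint8(97), np.uint8(145), np.uint8(187), np.uint8(193), np.uint8(202), np.uint8(212), np.uint8(214), np.uint8(214), np.uint8(213), np.uint8(210), np.uint8(209), np.uint8(208), np.uint8(207), np.uint8(205), np.uint8(206), np.uint8(203), np.uint8(202), np.uint8(202), np.uint8(200), np.uint8(187), np.uint8(151), np.uint8(70), np.uint8(32), np.uint8(37), np.uint8(35)]
[508.6 270.  218.5]
(array([500.8, 228.1,  65. ]), array([474.5, 297.3,  65. ]), np.float64(20.8)) (array([525.6, 241.8, 168.5]), array([504.9, 303.9, 168.5]), np.float64(18.4)) (array([513.3, 241.1, 168.5]), array([492.8, 297.7, 168.5]), np.float64(19.9))
```

Emit:
{"api": "servo_tool", "payload": {
  "rows": [
    [85,[1.4,7,25],[0,0,-1.4]],
    [85,[0,0,30],[0,0,0]],
    [85,[0,0,22],[0,0,0]],
    [85,[0,0,9],[0,0,0]],
    [40,[0,0,0],[0,0,0]],
    [10,[0,0,0],[0,0,0]],
    [10,[0,0,0],[0,0,0]],
    [10,[0,0,0],[0,0,0]]
  ]
}}

```text
clock: 13.05
eef_pos: [509.8, 269.8, 182.1]
tcp_rot: [-3.142, 0.001, -2.795]
contact_force: [0.5, 0.1, 3.1]
opening: 0.224
```

Emit:
{"api": "servo_tool", "payload": {
  "rows": [
    [10,[0,0,0],[0,0,0]],
    [10,[0,0,0],[0,0,0]],
    [10,[0,0,-10],[0,0,0]],
    [10,[0,0,-25],[0,0,0]],
    [10,[0,0,-35],[0,0,0]],
    [10,[0,0,-30],[0,0,0]],
    [10,[0,0,-12],[0,0,0]],
    [10,[0,0,0],[0,0,0]]
  ]
}}

```text
clock: 14.05
eef_pos: [509.3, 269.7, 293.5]
tcp_rot: [3.141, 0.001, -2.795]
contact_force: [-0.4, 0.1, -1.9]
opening: 0.228
```

Emit:
{"api": "servo_tool", "payload": {
  "rows": [
    [10,[0,0,0],[0,0,7.5]],
    [10,[0,0,0],[0,0,7.5]],
    [10,[0,0,0],[0,0,7.5]],
    [10,[0,-20,0],[0,0,0]],
    [10,[-2,-40,0],[0,0,0]],
    [10,[-2,-50,0],[0,0,0]],
    [10,[-2,-50,0],[0,0,0]],
    [10,[-2,-50,0],[0,0,0]]
  ]
}}

```text
clock: 15.05
eef_pos: [506.3, 57.1, 292.3]
tcp_rot: [-3.141, -0.001, 3.098]
contact_force: [1.2, -0.1, -0.2]
opening: 0.222
```

Emit:
{"api": "servo_tool", "payload": {
  "rows": [
    [10,[-2,-35,0],[0,0,0]],
    [10,[-2,-15,0],[0,0,0]],
    [10,[0,0,12],[0,0,0]],
    [10,[0,0,0],[0,0,0]]
  ]
}}

```text
clock: 15.55
eef_pos: [508.2, 10.1, 279.6]
tcp_rot: [3.141, -0.003, 3.096]
contact_force: [-0.4, 0.6, -2.1]
opening: 0.223
```

Run:
```python
from rig import *
from h import *
s=sense();print(s['eef_pos'],s['tcp_rot'],s['contact_force'])
s=grab_frame("scene");w=grab_frame("wrist")
cv2.imwrite("pics/c6.png",np.hstack([cv2.resize(s[110:280,220:402],(390,360),interpolation=cv2.INTER_CUBIC),cv2.resize(w[100:400,158:482],(390,360))]))
```

```text
[508.20096123  10.13182853 279.63841882] [ 3.14132045e+00 -2.83702583e-03  3.09614562e+00] [-0.44290628  0.56208652 -2.09423055]
```

View pics/c6.png

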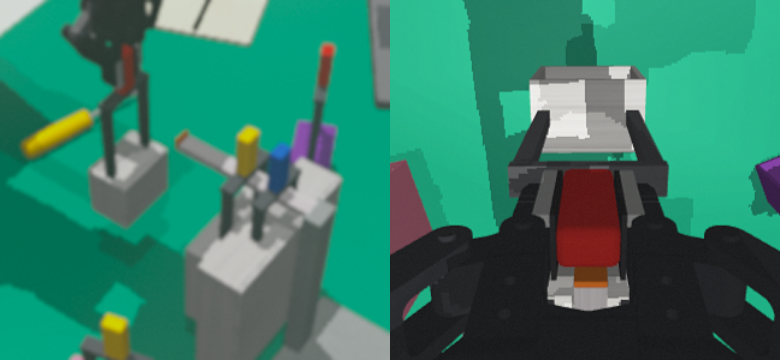

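Views: the red grip is held, the pan is upright, and the prong tip is dead ahead in line with the grip. Going in.

Emit:
{"api": "servo_tool", "payload": {
  "rows": [
    [10,[-10,0,0],[0,0,0]],
    [10,[-20,0,0],[0,0,0]],
    [10,[-20,0,0],[0,0,0]],
    [10,[-20,0,0],[0,0,0]],
    [10,[-15,0,0],[0,0,0]],
    [10,[-7,0,0],[0,0,0]],
    [10,[0,0,10],[0,0,0]],
    [10,[0,0,8],[0,0,0]]
  ]
}}

```text
clock: 16.65
eef_pos: [600.3, 5.2, 262.3]
tcp_rot: [-3.142, -0.001, 3.095]
contact_force: [0.9, 0.4, -0.9]
opening: 0.231
```

Emit:
{"api": "servo_tool", "payload": {
  "rows": [
    [10,[0,0,0],[0,0,0]],
    [10,[-8,0,0],[0,0,0]],
    [10,[-9,0,0],[0,0,0]],
    [10,[-6,0,0],[0,0,0]],
    [10,[0,0,0],[0,0,0]]
  ]
}}

```text
clock: 17.27
eef_pos: [624.6, 4.0, 263.2]
tcp_rot: [-3.142, 0.0, 3.095]
contact_force: [-0.4, -0.3, -1.4]
opening: 0.225
```

Run:
```python
from rig import *
from h import *
s=sense();print(s['eef_pos'],s['tcp_rot'],s['contact_force'])
s=grab_frame("scene");w=grab_frame("wrist")
cv2.imwrite("pics/c7.png",np.hstack([cv2.resize(s[110:280,220:402],(390,360),interpolation=cv2.INTER_CUBIC),cv2.resize(w[100:400,158:482],(390,360))]))
```

```text
[624.61933305   4.04805251 263.21582812] [-3.14158842e+00  1.03405807e-04  3.09517201e+00] [-0.40856906 -0.33211487 -1.36787875]
```

View pics/c7.png

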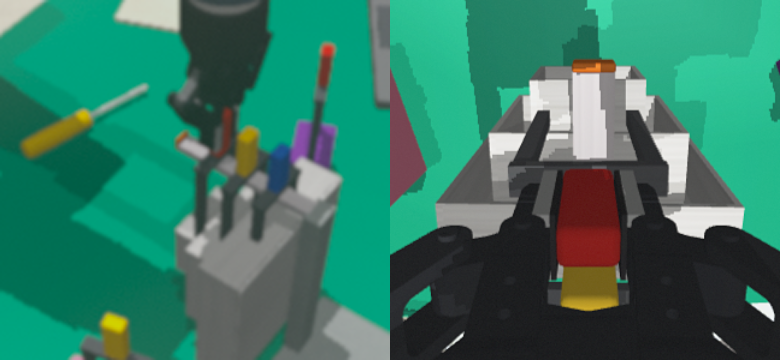

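Views: the small pan is nested inside the medium one, with the prong through its window and well clear of the tip. Lowering.

Emit:
{"api": "servo_tool", "payload": {
  "rows": [
    [10,[0,0,3],[0,0,0]],
    [10,[0,0,3],[0,0,0]],
    [10,[0,0,2.5],[0,0,0]],
    [10,[0,0,0],[0,0,0]]
  ]
}}

```text
clock: 17.88
eef_pos: [624.0, 4.1, 254.7]
tcp_rot: [3.142, -0.0, 3.095]
contact_force: [-0.1, 0.0, -1.3]
opening: 0.222
```

Emit:
{"api": "servo_tool", "payload": {
  "rows": [
    [10,[0,0,1.2],[0,0,0]],
    [10,[0,0,0],[0,0,0]]
  ]
}}

```text
clock: 18.12
eef_pos: [624.1, 4.1, 254.5]
tcp_rot: [3.142, 0.001, 3.095]
contact_force: [-2.8, 0.1, 6.0]
opening: 0.224
```

Resting on the prong. Release, rise and back off.

Emit:
{"api": "servo_tool", "payload": {
  "rows": [
    [30,[0,0,0],[0,0,0]],
    [50,[0,0,0],[0,0,0]],
    [60,[0,0,0],[0,0,0]],
    [60,[0,0,-20],[0,0,0]],
    [60,[0,0,-40],[0,0,0]],
    [60,[0,0,-40],[0,0,0]],
    [60,[40,0,-10],[0,0,0]],
    [60,[0,0,0],[0,0,0]]
  ]
}}

```text
clock: 19.12
eef_pos: [583.0, 6.0, 365.1]
tcp_rot: [3.141, 0.002, 3.095]
contact_force: [1.1, 0.8, -0.0]
opening: 0.704
```

Emit:
{"api": "servo_tool", "payload": {
  "rows": [
    [60,[40,60,0],[0,0,0]],
    [60,[40,60,0],[0,0,0]],
    [60,[40,60,0],[0,0,0]],
    [60,[0,0,0],[0,0,0]]
  ]
}}

```text
clock: 19.62
eef_pos: [486.0, 169.7, 363.2]
tcp_rot: [3.141, -0.001, 3.1]
contact_force: [1.3, -0.5, 1.2]
opening: 0.702
```

Run:
```python
from rig import *
from h import *
s=sense();print(s['clock'],s['eef_pos'],s['contact_force'])
t=grab_frame("top");s=grab_frame("scene")
K,T=cal("top");h=cv2.cvtColor(t,cv2.COLOR_BGR2HSV)
for c,lo,hi in(("yel",(20,150,90),(32,255,255)),("red",(0,170,90),(8,255,255)),("blue",(105,150,60),(125,255,255))):
    m=cv2.inRange(h,lo,hi);m[:,:300]=0;m[:,345:]=0;m[:130]=0;m[220:]=0
    N,_,st,ce=cv2.connectedComponentsWithStats(m)
    for i in range(1,N):
        if st[i,4]>15: print(c,st[i].tolist(),onz(K,T,ce[i],291).round(1))
cv2.imwrite("pics/c8.png",np.hstack([cv2.resize(s[110:280,220:402],(390,360),interpolation=cv2.INTER_CUBIC),cv2.resize(t[110:230,260:390],(390,360),interpolation=cv2.INTER_CUBIC)]))
```

```text
19.625 [485.96645434 169.74009458 363.21852802] [ 1.30119442 -0.53475926  1.16484772]
yel [319, 156, 9, 7, 52] [656.1   2.4 291. ]
red [318, 171, 9, 6, 40] [625.    3.1 291. ]
blue [320, 141, 10, 6, 52] [690.2   0.7 291. ]
```

View pics/c8.png

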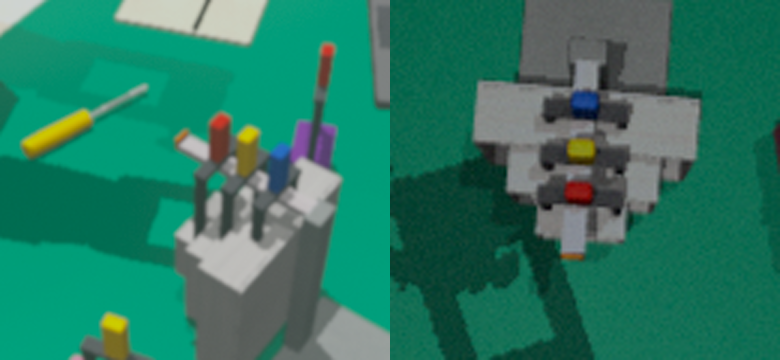

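All three pans hang upright in a row: blue (585,104), yellow (581,151) and red (578,192) in the top crop. The arm is clear, so I'm handing in.

```bash
python3 -c "
from rig import *
print(sense()['qvel'].round(3)); print(sign_off())"
```

```text
[-0.036  0.007 -0.007 -0.002  0.002 -0.005]
the job is handed in; nothing more can be done
None
```

I hung the middle-sized pan (yellow grip) on the hook first, then the small one (red grip), both open side to the front. Each is nested part-way into the pan behind it. I let go of both, backed the arm clear and handed the job in at about 19.7 s of the 59 s allowed; `sign_off()` gave no verdict.

In the last check, the top camera put the blue, yellow and red grips at x = 690, 656 and 625 mm. That makes the spacings 34 and 31 mm, inside the 10–47 mm allowed, with each grip within about 2 mm of the prong's line. The scene and top pictures showed all three pans upright on the prong. The big pan did not move measurably and hangs about 40 mm from the post by my estimate.

- **Small disagreement:** the wrist camera read the yellow and blue grips 2–4 mm farther out in x than the top camera, still well inside the limits.
- **Not measured at the end:** I did not read the hung grip heights directly. They follow from the bars meeting the prong at the expected height, where each pan pushed back with 5–6 N as it was lowered.

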